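Clamp a rail in the cam jig

ROBOT

A 6-joint arm with a two-finger parallel gripper is mounted at the origin on the work surface. World frame = base frame: x ahead of the robot, y to its left, z up, the work surface at z = 0. Lengths are in m, angles in rad, forces in N, time in s.
With the tool pointing down it reaches from about 0.3 to 0.875 m from the base axis. Payload 6.4 kg.
Tool frame: the origin (TCP) lies midway between the tips of the shut fingers; the grasp point (between the pads) lies 19 mm behind it; z points along the fingers, y is the line along which they close (so a half turn about z gives the same grasp; the last joint's range is limited). The gripper opens to 85 mm and grips with 20 to 120 N. Pads are 22 mm wide; open, the fingers measure 114 mm over their backs; the gripper's body (76 mm by 85 mm) begins 54 mm behind the grasp point. The pads swing forward as they close: fully open they stand 13 mm farther back than shut.
Start: joints at [-1.423, 0.181, 1.607, -0, 1.354, -0.206], TCP at [0.199, -0.539, 0.231] pointing down, gripper open.
Joint ranges: [-2.99, 2.99], [-0.89, 2.07], [0.3, 2.58], [-1.14, 4.28], [0, 2.63], [-3.12, 3.12]. Speed limits (rad/s): [2.57, 2.57, 3.01, 3.14, 3.14, 3.14].

INTERFACE

Orientations are given as a unit quaternion [w, x, y, z].
In Python, from bench import get_obs, camera, hand_in gives the robot as it stands.
- The arm moves only by the tool carry_out, never from a script. Its argument "plan" is a list that holds one entry, the list of rows, each a list of 7 numbers: the shift along the world's x, y, z in m, then the turn, a rotation vector about the world's x, y, z in rad, then the opening, from 0 (shut) to 1 (fully open). In form: [[[x, y, z, rx, ry, rz, hand], ...]]. A call has exactly 5 rows; each row is the pose to reach, as a shift and turn from the pose commanded when the call began; what a row does not reach only later rows make up. A row lasts 1/12 s, in which the tool goes at most 41.7 mm and 7.16 degrees, less where a joint would pass 70% of its speed; a pose out of reach is approached as far as the arm can. A call with a gripper value outside its range is refused whole. The fingers move at their own pace and stop on an object; the grip force is fixed at half the most. Time passes only in rows, so rows that repeat a pose let the fingers close, or fill a call up. It gives the time, the measured TCP pose, the force, the opening and the grip force at its end, in the units of the state.
- get_obs(): the state, without advancing time (a new reading comes with each control period).
- camera(name): name is "side" or "top" or "wrist"; returns a dict with "pixels" (384x512x3 uint8, red, green, blue), "z_map" (384x512 float32, m along the optical axis (not along the pixel's ray), 0 where there is no reading), "camera_matrix" (3x3 intrinsics, pixels), "cam_to_world" (4x4, takes a point from camera to world coordinates). Camera axes: x right, y up, looking along -z (the intrinsics and any distortion apply to the point x, -y, -z); pixel columns grow to the right and rows downward; lengths in m; the calibration is good to about 2 mm. The wrist camera is an equidistant fisheye: a pixel r from the principal point sees the ray r / f radians off the axis. A picture is of the moment at which its call begins.
- hand_in(): hands the job in; it is judged then, once.
The state is a dict: "time_s": time; "q": joint angles; "dq": joint speeds; "joint_efforts": joint torques, N m; "eef_pos": TCP position; "eef_rot": TCP orientation; "wrist_force": force on the tool from outside, world axes, zero at the start; "torque": the same for the moment, N m; "opening": opening from 0.0 (shut) to 1.0 (fully open); "grasp_force": force on a finger pad.
Only numpy, scipy, OpenCV 4.12 (cv2) and the standard library are available. Lean on these libraries where they do the work, as an engineer would, in place of code of your own. Each camera call takes 0.05 s, during which the arm holds its last target. There are 200 camera calls.

TASK

Without picking anything up, push the wooden rail with a fingertip along the jig until its end butts against the end stop, while both cam levers are still open. Then swing both levers anticlockwise by pushing on their arms until each cam jams firmly against the rail and holds it flat against the fence, and let go. Leave everything else where it is.

Things in the scene. Friction and masses are not known exactly. Their poses are not given: they have to be found in the camera images.
- jig: Clamping jig fixed to the bench: white melamine board base 260 (x) by 480 (y) by 18 mm thick, origin at the centre of its underside, z up. An aluminium fence 30 mm high above the base runs along jig y on its far side, working face at jig x = +60 mm. The levers pivot on upright axes at jig x = -34 mm: the right one at jig y = -45 mm, the left one at jig y = +105 mm.
- stop_face (a point): Centre of the working face of the end stop, an aluminium block (60 mm in x, 30 in y, 30 high above the base) at the jig's +y end in front of the fence. The face looks to jig -y and lies at jig x 0 to 60, y = 150 mm, this point 32 mm above the bench. The rail's end must touch it.
- rail: Loose wooden rail flat on the jig base between fence and cams: 60 (own x) by 240 (own y) by 28 mm high, about 0.3 kg; origin at the centre of its underside, 18 mm above the bench. Butted and clamped, the origin is at jig x = 30, y = 30 mm. It starts 25 to 60 mm short of the stop and up to 6 mm off the fence. Sliding it takes 2 to 4 N.
- rail_end (a point): Centre of the rail's end face that points to the end stop (own y = +120 mm, mid-height).
- right_lever (a joint): Angle (rad) of the right cam lever, range 0 to 2.75. Its arm points from the pivot at (150 degrees + value) from jig +x, anticlockwise seen from above: towards the robot when open (starts 0 to 0.6), parallel to the fence at 2.1. Turned anticlockwise it swings freely (1 to 3 N at the knob) until the cam jams on the rail at about 2.0 to 2.1; push on to 10 to 15 N. It then stays by friction.
- left_lever (a joint): The same for the left cam lever (pivot at jig y = +105 mm). Under each arm, fixed to it, is its cam: a dark steel disc 48 mm in diameter, 21 to 49 mm above the bench, its centre 14 mm off the pivot; its rim presses on the rail's side and shoves it towards the fence and the stop. A cam set with less than 8 N may slacken when the other is set.
- right_lever_knob (a point): Middle of the black upright knob (20 mm diameter, from 51 to 83 mm above the bench) at the end of the right lever, 95 mm from its pivot. The arm is a steel bar 16 mm wide, underside 53 and top 65 mm above the bench; a fingertip reaching down to 48 mm above the bench beside it catches it.
- left_lever_knob (a point): The same on the left lever.
- collar: Bystander: loose steel shaft collar, 36 mm across, 13 mm high, on the jig base between the levers; the levers pass over it. Origin at the centre of its underside, as for all bystanders unless said otherwise.
- jar: Bystander: clear jar 44 mm across, 60 mm high, on the jig base behind the end stop.
- hammer: Bystander: hammer lying on the bench on the robot's right.
- screwdriver: Bystander: screwdriver lying on the bench on the left.
- glue: Bystander: white glue bottle, 56 mm across, 160 mm high, on the left.
- offcut: Bystander: wooden offcut 45 by 110 by 28 mm, on the bench in front of the jig, to the right.
- tape: Bystander: roll of tape lying flat, 100 mm across, 24 mm high, on the bench to the right of the jig.
There are look-alikes about, which are no part of the job. What is shaped like the rail but turquoise is not meant.

How it is judged:
By the outcome, as a careful person would: the job done as asked, in the order asked, and still so for the second after the job is handed in, with the robot touching nothing.
It also fails if it takes over 72 s, if anything falls off the work surface, if the arm or the gripper's body presses on something with over 40 N, if the wrist force passes 120 N, or if a joint passes its speed limit or range.

## Working session

There is one attempt and no reset: what is moved stays moved. The work goes in short steps, Python scripts to look and compute and a tool call to move; the robot and the scene stay as the last step left them, time stands still between calls to the robot, and variables do not carry over. Pictures are saved under pics/ and viewed, at most 10 in all, crops included, and the job is handed in when it is done.

Besides the shell and the picture viewer there is one more tool, called by a JSON object that holds its "method" and its "body", one argument or row to a line. carry_out: Moves the arm, as the interface text tells. Its arguments: {"type":"object","properties":{"plan":{"type":"array","items":{"type":"array","items":{"type":"array","items":{"type":"number"}}}}},"required":["plan"]}

```bash
mkdir -p pics
cat > h.py <<'E'
import numpy as np, cv2
from bench import get_obs, camera, hand_in
def world(c,u,v,z=None):
    K=c["camera_matrix"];T=c["cam_to_world"]
    d=np.array([(u-K[0,2])/K[0,0],-(v-K[1,2])/K[1,1],-1.])
    if z is None: p=d*c["z_map"][int(v),int(u)]; return T[:3,:3]@p+T[:3,3]
    w=T[:3,:3]@d; return T[:3,3]+w*(z-T[2,3])/w[2]
def save(n,im): cv2.imwrite(f"pics/{n}.png",cv2.cvtColor(im,cv2.COLOR_RGB2BGR))
E
python3 - <<'E'
from h import *
import pickle
for n in("top","side"):
    c=camera(n); save(n+"0",c["pixels"]); pickle.dump(c,open(n+"0.pkl","wb"))
    print(n,c["camera_matrix"].tolist(),c["cam_to_world"].round(3).tolist())
o=get_obs();print(o)
E
```

```text
top [[476.42749508576713, 0.0, 253.26188000392779], [0.0, 476.42749508576713, 197.13931165856084], [0.0, 0.0, 1.0]] [[-0.004, 0.994, -0.11, 0.298], [-1.0, -0.004, 0.002, -0.018], [0.002, 0.11, 0.994, 1.647], [0.0, 0.0, 0.0, 1.0]]
side [[444.25121267530784, 0.0, 250.276604881851], [0.0, 444.25121267530784, 197.7752710821007], [0.0, 0.0, 1.0]] [[-0.704, 0.484, -0.52, -0.269], [-0.711, -0.495, 0.5, 0.731], [-0.015, 0.722, 0.692, 1.06], [0.0, 0.0, 0.0, 1.0]]
{'time_s': 0.1, 'q': array([-1.42330266e+00,  1.81521396e-01,  1.60792394e+00, -1.00130764e-05,
        1.35380990e+00, -2.06278609e-01]), 'dq': array([ 0.00148666, -0.00259975, -0.00199793,  0.00033846, -0.00167801,
       -0.00082593]), 'joint_efforts': array([ 3.92685479e-04, -4.45876908e+01, -3.52238595e+01, -3.54076419e-04,
        4.19378441e-03, -1.41361423e-05]), 'eef_pos': array([ 0.19915042, -0.53886462,  0.23043582]), 'eef_rot': array([-8.31077908e-04,  9.84395865e-01,  1.75966162e-01,  1.95441168e-05]), 'wrist_force': array([-0.29190736, -0.08946791, -0.06482469]), 'torque': array([ 0.02068386,  0.01843738, -0.01402704]), 'grasp_force': 0.0, 'opening': 0.9962361317667604}
```

View pics/top0.png

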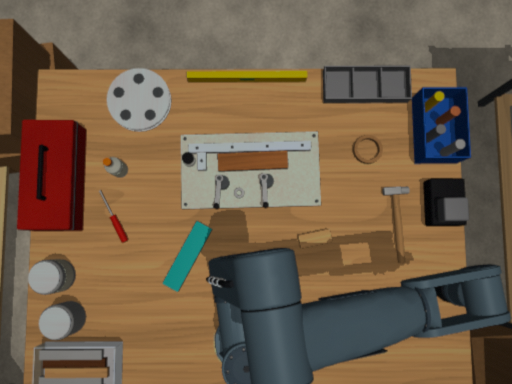

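The top view shows the jig at around (250,170). The rail candidates are the brown rail in the jig (252,160), the turquoise bar (187,256) and the brown bar in the tray (75,370). I choose the one in the jig, and the levers at (218,190) and (265,187).

Run:
```python
from h import *
import pickle
c=pickle.load(open("top0.pkl","rb"));s=pickle.load(open("side0.pkl","rb"))
save("crop0",cv2.resize(c["pixels"][125:215,175:325],(800,480),interpolation=cv2.INTER_CUBIC))
save("side1",cv2.resize(s["pixels"],(800,600),interpolation=cv2.INTER_CUBIC))
```

```text
(no output)
```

View pics/crop0.png

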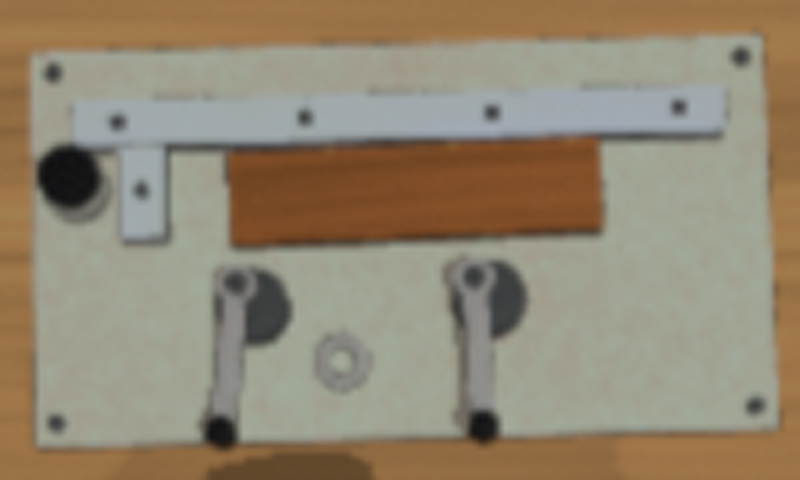

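View pics/side1.png

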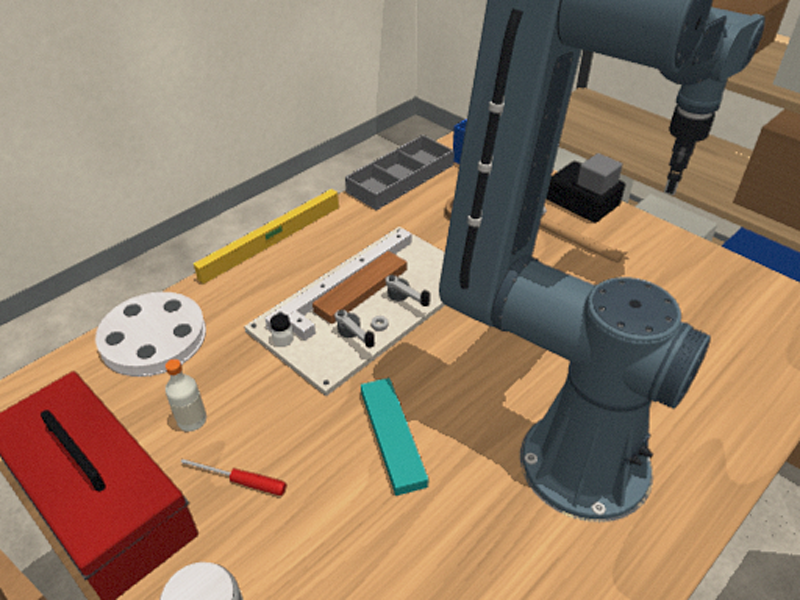

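The crop confirms it: the brown rail spans (228–602, 140–245) with its left end short of the stop face at about (168,195). The levers are open, with pivots at (236,282) and (473,275) and knobs at (221,430) and (483,426). The collar is at (342,361).

Run:
```python
from h import *
import pickle
c=pickle.load(open("top0.pkl","rb"))
W=lambda u,v,z: world(c,175+(u+.5)/5.3333-.5,125+(v+.5)/5.3333-.5,z)[:2]
ob=[];
pts=[((32,55),.018,(130,240)),((762,36),.018,(130,-240)),((778,430),.018,(-130,-240)),((36,447),.018,(-130,240)),((236,282),.065,(-34,105)),((473,275),.065,(-34,-45)),((168,146),.048,(60,150)),((168,241),.048,(0,150))]
A=np.array([W(*p,z) for p,z,_ in pts]);B=np.array([j for *_,j in pts])/1000
a=A-A.mean(0);b=B-B.mean(0)
th=np.arctan2((b[:,0]*a[:,1]-b[:,1]*a[:,0]).sum(),(a*b).sum())
R=np.array([[np.cos(th),-np.sin(th)],[np.sin(th),np.cos(th)]]);t=A.mean(0)-R@B.mean(0)
print("jig",t,np.degrees(th));print(((A-t)@R-B).round(4))
np.savez("jig.npz",R=R,t=t)
for n,u,v,z in[("rail",228,152,.046),("rail",602,140,.046),("rail",604,231,.046),("rail",232,245,.046),("Lknob",221,428,.083),("Rknob",483,424,.083),("collar",342,361,.031),("jar",68,175,.078)]:
    w=W(u,v,z);print(n,w.round(4),((w-t)@R).round(4))
```

```text
jig [ 0.57482593 -0.01027932] 1.2400509530267672
[[-0.0014 -0.0007]
 [-0.0009  0.0011]
 [-0.0002  0.0014]
 [ 0.0011 -0.001 ]
 [ 0.0018  0.0004]
 [ 0.0024  0.0011]
 [-0.0006 -0.0016]
 [-0.0021 -0.0007]]
rail [0.6274 0.1011] [0.055  0.1103]
rail [ 0.6343 -0.1385] [ 0.0567 -0.1295]
rail [ 0.5752 -0.1391] [-0.0024 -0.1288]
rail [0.5671 0.0983] [-0.0054  0.1088]
Lknob [0.4464 0.102 ] [-0.126  0.115]
Rknob [ 0.4482 -0.06  ] [-0.1277 -0.0469]
collar [0.4941 0.0287] [-0.0799  0.0407]
jar [0.6065 0.199 ] [0.0362 0.2085]
```

{"method": "carry_out", "body": {
  "plan": [
    [[0.04,0.035,-0.01,0,0,-0.1,0],[0.07,0.065,-0.02,0,0,-0.2,0],[0.1,0.09,-0.03,0,0,-0.3,0],[0.13,0.12,-0.04,0,0,-0.333,0],[0.16,0.145,-0.05,0,0,-0.333,0]]
  ]
}}

```text
time_s: 0.52
eef_pos: [0.3501, -0.4012, 0.1838]
eef_rot: [-0.0, 1.0, 0.009, -0.0]
wrist_force: [0.1, -0.5, -0.2]
opening: 0.299
grasp_force: 0.0
```

{"method": "carry_out", "body": {
  "plan": [
    [[0.03,0.025,-0.01,0,0,0,0],[0.06,0.05,-0.02,0,0,0,0],[0.09,0.08,-0.03,0,0,0,0],[0.12,0.105,-0.04,0,0,0,0],[0.15,0.13,-0.05,0,0,0,0]]
  ]
}}

```text
time_s: 0.93
eef_pos: [0.5004, -0.271, 0.1338]
eef_rot: [-0.0, 1.0, 0.01, -0.0]
wrist_force: [1.5, -1.2, 0.8]
opening: -0.004
grasp_force: 0.0
```

{"method": "carry_out", "body": {
  "plan": [
    [[0.03,0.025,0,0,0,0,0],[0.06,0.05,0,0,0,0,0],[0.08,0.07,0,0,0,0,0],[0.099,0.084,0,0,0,0,0],[0.099,0.084,0,0,0,0,0]]
  ]
}}

```text
time_s: 1.35
eef_pos: [0.601, -0.1855, 0.1341]
eef_rot: [-0.001, 1.0, 0.012, 0.0]
wrist_force: [-1.0, -0.8, -1.0]
opening: -0.001
grasp_force: 0.0
```

Run:
```python
from h import *
from scipy.spatial.transform import Rotation as Ro
J=np.load("jig.npz");o=get_obs()
w,x,y,z=o["eef_rot"];print(o["time_s"],o["eef_pos"],Ro.from_quat([x,y,z,w]).as_matrix().round(3),o["q"].round(2),o["opening"],o["wrist_force"])
print("jig",(o["eef_pos"][:2]-J["t"])@J["R"])
c=camera("top");save("t1",cv2.resize(c["pixels"][110:215,170:330],(800,525),interpolation=cv2.INTER_CUBIC))
```

```text
1.35 [ 0.6009771  -0.18546414  0.13412436] [[ 1.     0.025  0.001]
 [ 0.025 -1.     0.001]
 [ 0.001 -0.001 -1.   ]] [-0.49  0.39  1.54  0.    1.2   1.06] -0.0013157444600617903 [-1.04286397 -0.80057295 -1.01152618]
jig [ 0.02235382 -0.17570974]
```

View pics/t1.png

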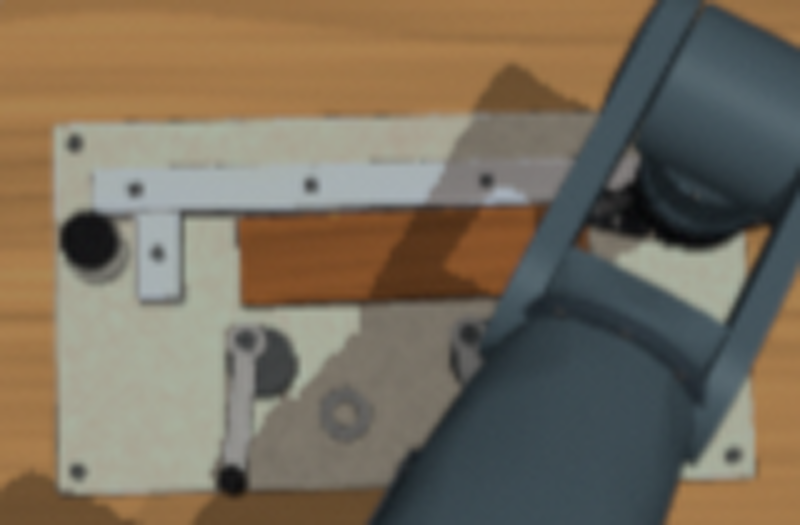

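The top view shows the fingers to the right of the rail end and clear of it, at about (620,215). I'll lower them and push.

{"method": "carry_out", "body": {
  "plan": [
    [[0.005,0,-0.035,0,0,0,0],[0.005,0,-0.07,0,0,0,0],[0.005,0,-0.095,0,0,0,0],[0.005,0,-0.104,0,0,0,0],[0.005,0,-0.104,0,0,0,0]]
  ]
}}

```text
time_s: 1.82
eef_pos: [0.6004, -0.1885, 0.0274]
eef_rot: [-0.001, 1.0, 0.01, -0.003]
wrist_force: [-0.3, -0.2, -0.6]
opening: -0.0
grasp_force: 0.0
```

{"method": "carry_out", "body": {
  "plan": [
    [[0,0.008,0,0,0,0,0],[0,0.016,0,0,0,0,0],[-0.001,0.024,0,0,0,0,0],[-0.001,0.03,0,0,0,0,0],[-0.001,0.036,0,0,0,0,0]]
  ]
}}

```text
time_s: 2.23
eef_pos: [0.6031, -0.1522, 0.032]
eef_rot: [0.001, 1.0, 0.011, 0.001]
wrist_force: [-0.7, -8.1, 1.3]
opening: -0.003
grasp_force: 3.1
```

{"method": "carry_out", "body": {
  "plan": [
    [[0,0.006,0,0,0,0,0],[0,0.012,0,0,0,0,0],[0,0.016,0,0,0,0,0],[0,0.02,0,0,0,0,0],[-0.001,0.024,0,0,0,0,0]]
  ]
}}

```text
time_s: 2.65
eef_pos: [0.602, -0.1291, 0.031]
eef_rot: [0.0, 1.0, 0.01, 0.001]
wrist_force: [0.6, -4.4, 4.1]
opening: -0.0
grasp_force: 2.4
```

{"method": "carry_out", "body": {
  "plan": [
    [[0,0.003,0,0,0,0,0],[0,0.005,0,0,0,0,0],[0,0.007,0,0,0,0,0],[0,0.009,0,0,0,0,0],[0,0.01,0,0,0,0,0]]
  ]
}}

```text
time_s: 3.07
eef_pos: [0.6014, -0.1188, 0.0306]
eef_rot: [-0.0, 1.0, 0.01, 0.0]
wrist_force: [-0.5, -3.5, 3.4]
opening: -0.002
grasp_force: 2.2
```

{"method": "carry_out", "body": {
  "plan": [
    [[0,0.001,0,0,0,0,0],[0,0.002,0,0,0,0,0],[0,0.003,0,0,0,0,0],[0,0.004,0,0,0,0,0],[0,0.004,0,0,0,0,0]]
  ]
}}

```text
time_s: 3.48
eef_pos: [0.6014, -0.1147, 0.0305]
eef_rot: [-0.0, 1.0, 0.01, -0.0]
wrist_force: [0.2, -3.6, 3.5]
opening: -0.002
grasp_force: 1.8
```

{"method": "carry_out", "body": {
  "plan": [
    [[0,0.001,0,0,0,0,0],[0,0.002,0,0,0,0,0],[0,0.003,0,0,0,0,0],[0,0.004,0,0,0,0,0],[0,0.004,0,0,0,0,0]]
  ]
}}

```text
time_s: 3.9
eef_pos: [0.6017, -0.1129, 0.0306]
eef_rot: [0.002, 1.0, 0.01, 0.0]
wrist_force: [0.9, -12.1, -0.3]
opening: -0.002
grasp_force: 5.9
```

{"method": "carry_out", "body": {
  "plan": [
    [[0,0.001,0,0,0,0,0],[0,0.002,0,0,0,0,0],[0,0.002,0,0,0,0,0],[0,0.002,0,0,0,0,0],[0,0.002,0,0,0,0,0]]
  ]
}}

```text
time_s: 4.32
eef_pos: [0.6023, -0.1127, 0.0309]
eef_rot: [0.003, 1.0, 0.01, 0.001]
wrist_force: [1.6, -17.6, -1.8]
opening: 0.003
grasp_force: 8.7
```

The rail has butted: force rose to 17 N with no further motion. I'll back off, lift and look.

{"method": "carry_out", "body": {
  "plan": [
    [[0,-0.015,0,0,0,0,0],[0,-0.03,0.01,0,0,0,0],[0,-0.03,0.05,0,0,0,0],[0,-0.03,0.085,0,0,0,0],[0,-0.03,0.1,0,0,0,0]]
  ]
}}

```text
time_s: 4.73
eef_pos: [0.6032, -0.1399, 0.1355]
eef_rot: [0.0, 1.0, 0.01, 0.002]
wrist_force: [1.3, 0.2, 1.4]
opening: 0.001
grasp_force: 0.0
```

{"method": "carry_out", "body": {
  "plan": [
    [[-0.03,0.025,0,0,0,0,0],[-0.06,0.05,0,0,0,0,0],[-0.09,0.075,0,0,0,0,0],[-0.12,0.095,0,0,0,0,0],[-0.15,0.108,0,0,0,0,0]]
  ]
}}

```text
time_s: 5.15
eef_pos: [0.4491, -0.0289, 0.1303]
eef_rot: [-0.001, 1.0, 0.011, -0.001]
wrist_force: [-0.2, 0.2, 0.6]
opening: -0.001
grasp_force: 0.0
```

Run:
```python
from h import *
J=np.load("jig.npz");o=get_obs()
print(o["time_s"],o["eef_pos"],"jig",(o["eef_pos"][:2]-J["t"])@J["R"])
c=camera("top");s=camera("side")
a=cv2.resize(c["pixels"][125:215,175:325],(800,480),interpolation=cv2.INTER_CUBIC)
save("t2",a)
```

```text
5.15 [ 0.44909038 -0.02887077  0.1302677 ] jig [-0.12610845 -0.01586602]
```

View pics/t2.png

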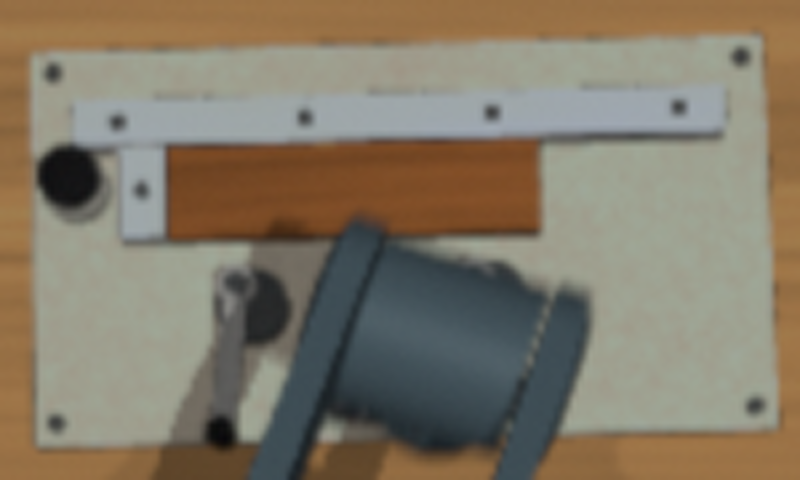

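The rail's end (167,190) touches the stop and its long side lies at the fence. Next I compute the arc waypoints for the right lever.

```bash
cat > arc.py <<'E'
from h import *
import sys
# arc.py pivot_y phi0 phi1 [step]: rows relative to measured pose now
J=np.load("jig.npz");R,t=J["R"],J["t"];o=get_obs();p0=o["eef_pos"]
py,a,b,n=map(float,sys.argv[1:5])
def tgt(f,gap=.023):
    f=np.radians(f);u=np.array([np.cos(f),np.sin(f)]);tt=np.array([-u[1],u[0]])
    return t+R@(np.array([-.033,py])+.093*u-gap*tt)
prev=p0[:2]; pf=a
for k,f in enumerate(np.linspace(a,b,int(n))):
    if k%5==0: base=prev;bf=pf;print("call")
    g=tgt(f);print((g-base).round(4),round(np.radians(f-bf),3),"phi",round(f,1),"abs",g.round(4));prev=g;pf=f
E
python3 arc.py -.045 182 262 20
```

```text
call
[ 0.0029 -0.0106] 0.0 phi 182.0 abs [ 0.4487 -0.0383]
[ 0.0018 -0.0175] 0.073 phi 186.2 abs [ 0.4476 -0.0452]
[ 0.0013 -0.0245] 0.147 phi 190.4 abs [ 0.4471 -0.0523]
[ 0.0013 -0.0316] 0.22 phi 194.6 abs [ 0.4471 -0.0593]
[ 0.0018 -0.0386] 0.294 phi 198.8 abs [ 0.4476 -0.0663]
call
[ 0.001 -0.007] 0.073 phi 203.1 abs [ 0.4486 -0.0733]
[ 0.0025 -0.0138] 0.147 phi 207.3 abs [ 0.4501 -0.0802]
[ 0.0046 -0.0206] 0.22 phi 211.5 abs [ 0.4521 -0.0869]
[ 0.0071 -0.0272] 0.294 phi 215.7 abs [ 0.4546 -0.0935]
[ 0.0101 -0.0335] 0.367 phi 219.9 abs [ 0.4576 -0.0998]
call
[ 0.0034 -0.0061] 0.073 phi 224.1 abs [ 0.4611 -0.106 ]
[ 0.0073 -0.012 ] 0.147 phi 228.3 abs [ 0.465  -0.1118]
[ 0.0117 -0.0176] 0.22 phi 232.5 abs [ 0.4693 -0.1174]
[ 0.0164 -0.0228] 0.294 phi 236.7 abs [ 0.474  -0.1226]
[ 0.0214 -0.0277] 0.367 phi 240.9 abs [ 0.4791 -0.1275]
call
[ 0.0054 -0.0045] 0.073 phi 245.2 abs [ 0.4845 -0.132 ]
[ 0.0112 -0.0086] 0.147 phi 249.4 abs [ 0.4902 -0.1361]
[ 0.0172 -0.0122] 0.22 phi 253.6 abs [ 0.4963 -0.1397]
[ 0.0235 -0.0154] 0.294 phi 257.8 abs [ 0.5025 -0.1429]
[ 0.0299 -0.0181] 0.367 phi 262.0 abs [ 0.509  -0.1456]
```

{"method": "carry_out", "body": {
  "plan": [
    [[0,0,-0.03,0,0,0,0],[0,0,-0.06,0,0,0,0],[0,0,-0.075,0,0,0,0],[0,0,-0.08,0,0,0,0],[0,0,-0.08,0,0,0,0]]
  ]
}}

```text
time_s: 5.67
eef_pos: [0.4506, -0.0308, 0.0495]
eef_rot: [-0.001, 1.0, 0.01, -0.001]
wrist_force: [-0.4, -0.4, -0.2]
opening: 0.001
grasp_force: 0.0
```

{"method": "carry_out", "body": {
  "plan": [
    [[-0.002,-0.01,0,0,0,0,0],[-0.003,-0.016,0,0,0,0.07,0],[-0.003,-0.023,0,0,0,0.15,0],[-0.003,-0.03,0,0,0,0.22,0],[-0.003,-0.037,0,0,0,0.29,0]]
  ]
}}

```text
time_s: 6.08
eef_pos: [0.4496, -0.0693, 0.0522]
eef_rot: [0.001, 0.988, 0.156, 0.001]
wrist_force: [0.4, 0.9, 0.0]
opening: -0.001
grasp_force: 0.4
```

{"method": "carry_out", "body": {
  "plan": [
    [[0.001,-0.007,0,0,0,0.07,0],[0.0025,-0.014,0,0,0,0.145,0],[0.0045,-0.0205,0,0,0,0.22,0],[0.007,-0.027,0,0,0,0.29,0],[0.01,-0.0335,0,0,0,0.367,0]]
  ]
}}

```text
time_s: 6.5
eef_pos: [0.4596, -0.1029, 0.0523]
eef_rot: [0.001, 0.943, 0.334, 0.001]
wrist_force: [-0.6, 1.2, -0.5]
opening: -0.0
grasp_force: 0.4
```

{"method": "carry_out", "body": {
  "plan": [
    [[0.0035,-0.006,0,0,0,0.07,0],[0.0075,-0.012,0,0,0,0.145,0],[0.0115,-0.0175,0,0,0,0.22,0],[0.0165,-0.023,0,0,0,0.29,0],[0.0215,-0.0275,0,0,0,0.367,0]]
  ]
}}

```text
time_s: 6.92
eef_pos: [0.4809, -0.1306, 0.0523]
eef_rot: [0.001, 0.866, 0.5, 0.001]
wrist_force: [-2.5, 0.2, -1.7]
opening: -0.0
grasp_force: 0.5
```

{"method": "carry_out", "body": {
  "plan": [
    [[0.0055,-0.0045,0,0,0,0.07,0],[0.011,-0.0085,0,0,0,0.145,0],[0.017,-0.012,0,0,0,0.22,0],[0.0235,-0.0155,0,0,0,0.29,0],[0.03,-0.018,0,0,0,0.367,0]]
  ]
}}

```text
time_s: 7.33
eef_pos: [0.5109, -0.1487, 0.0523]
eef_rot: [0.001, 0.76, 0.65, 0.0]
wrist_force: [-1.0, 0.1, 0.6]
opening: 0.005
grasp_force: 0.5
```

```bash
python3 - <<'E'
from h import *
J=np.load("jig.npz");o=get_obs()
print(o["time_s"],o["eef_pos"],"jig",(o["eef_pos"][:2]-J["t"])@J["R"],o["q"].round(2),o["wrist_force"])
E
python3 arc.py -.045 262 274 5
```

```text
7.3333 [ 0.51093401 -0.14865501  0.0523293 ] jig [-0.06687159 -0.13696058] [-0.51  0.32  1.84 -0.    0.98 -0.35] [-0.97568489  0.09253112  0.61911297]
call
[-0.0019  0.003 ] 0.0 phi 262.0 abs [ 0.509  -0.1456]
[0.0028 0.0014] 0.052 phi 265.0 abs [ 0.5138 -0.1473]
[ 0.0076 -0.    ] 0.105 phi 268.0 abs [ 0.5186 -0.1487]
[ 0.0125 -0.0012] 0.157 phi 271.0 abs [ 0.5235 -0.1498]
[ 0.0175 -0.002 ] 0.209 phi 274.0 abs [ 0.5284 -0.1507]
```

{"method": "carry_out", "body": {
  "plan": [
    [[0.0015,0,0,0,0,0.02,0],[0.003,0,0,0,0,0.04,0],[0.0045,0,0,0,0,0.06,0],[0.006,0,0,0,0,0.08,0],[0.0075,0,0,0,0,0.1,0]]
  ]
}}

```text
time_s: 7.75
eef_pos: [0.5173, -0.147, 0.0508]
eef_rot: [0.0, 0.727, 0.686, -0.0]
wrist_force: [-1.2, -0.8, 0.2]
opening: 0.007
grasp_force: 0.6
```

{"method": "carry_out", "body": {
  "plan": [
    [[0.0005,0,0,0,0,0,0],[0.001,0,0,0,0,0,0],[0.0015,0,0,0,0,0,0],[0.002,0,0,0,0,0,0],[0.0025,0,0,0,0,0,0]]
  ]
}}

```text
time_s: 8.17
eef_pos: [0.5199, -0.1469, 0.0505]
eef_rot: [-0.0, 0.728, 0.686, -0.0]
wrist_force: [-1.3, -1.0, -0.2]
opening: 0.0
grasp_force: 0.6
```

{"method": "carry_out", "body": {
  "plan": [
    [[0.001,0,0,0,0,0,0],[0.002,0,0,0,0,0,0],[0.003,0,0,0,0,0,0],[0.004,0,0,0,0,0,0],[0.005,0,0,0,0,0,0]]
  ]
}}

```text
time_s: 8.58
eef_pos: [0.525, -0.1469, 0.0505]
eef_rot: [-0.0, 0.728, 0.686, -0.0]
wrist_force: [-0.4, -1.5, 0.0]
opening: -0.0
grasp_force: 0.6
```

{"method": "carry_out", "body": {
  "plan": [
    [[0.0005,0,0,0,0,0,0],[0.001,0,0,0,0,0,0],[0.0015,0,0,0,0,0,0],[0.002,0,0,0,0,0,0],[0.0025,0,0,0,0,0,0]]
  ]
}}

```text
time_s: 9.0
eef_pos: [0.5267, -0.147, 0.0504]
eef_rot: [-0.001, 0.728, 0.686, -0.001]
wrist_force: [-6.6, -2.2, 3.0]
opening: -0.004
grasp_force: 3.0
```

{"method": "carry_out", "body": {
  "plan": [
    [[0.0005,0,0,0,0,0,0],[0.001,0,0,0,0,0,0],[0.0015,0,0,0,0,0,0],[0.0025,0,0,0,0,0,0],[0.0025,0,0,0,0,0,0]]
  ]
}}

```text
time_s: 9.42
eef_pos: [0.5282, -0.1471, 0.0504]
eef_rot: [-0.001, 0.728, 0.686, -0.001]
wrist_force: [-10.3, -4.3, 6.1]
opening: -0.001
grasp_force: 5.0
```

{"method": "carry_out", "body": {
  "plan": [
    [[0.0005,0,0,0,0,0,0],[0.001,0,0,0,0,0,0],[0.0015,0,0,0,0,0,0],[0.002,0,0,0,0,0,0],[0.002,0,0,0,0,0,0]]
  ]
}}

```text
time_s: 9.83
eef_pos: [0.5289, -0.1472, 0.0504]
eef_rot: [-0.002, 0.728, 0.686, -0.002]
wrist_force: [-15.1, -4.6, 10.1]
opening: -0.004
grasp_force: 8.0
```

The right lever is jammed at 15 N. I'll retreat and move over to the left lever.

{"method": "carry_out", "body": {
  "plan": [
    [[-0.015,0,0,0,0,0,0],[-0.03,0,0,0,0,0,0],[-0.035,0,0.03,0,0,0,0],[-0.035,0,0.06,0,0,-0.05,0],[-0.035,0.01,0.08,0,0,-0.15,0]]
  ]
}}

```text
time_s: 10.25
eef_pos: [0.498, -0.1383, 0.1331]
eef_rot: [0.002, 0.778, 0.628, 0.001]
wrist_force: [1.0, 0.1, 0.3]
opening: -0.0
grasp_force: 0.0
```

{"method": "carry_out", "body": {
  "plan": [
    [[-0.009,0.025,0,0,0,-0.12,0],[-0.018,0.05,0,0,0,-0.24,0],[-0.027,0.075,0,0,0,-0.36,0],[-0.036,0.1,0,0,0,-0.48,0],[-0.046,0.125,0,0,0,-0.6,0]]
  ]
}}

```text
time_s: 10.67
eef_pos: [0.4511, -0.0107, 0.131]
eef_rot: [0.0, 0.929, 0.369, 0.001]
wrist_force: [1.0, 0.1, 1.6]
opening: -0.005
grasp_force: 0.0
```

{"method": "carry_out", "body": {
  "plan": [
    [[0,0.03,0,0,0,-0.12,0],[0,0.06,0,0,0,-0.24,0],[0,0.09,0,0,0,-0.36,0],[0,0.12,0,0,0,-0.48,0],[0,0.145,0,0,0,-0.6,0]]
  ]
}}

```text
time_s: 11.08
eef_pos: [0.4512, 0.1349, 0.131]
eef_rot: [-0.0, 0.997, 0.082, 0.001]
wrist_force: [-0.1, -0.0, 1.1]
opening: 0.002
grasp_force: 0.0
```

Run:
```python
from h import *
J=np.load("jig.npz");o=get_obs()
print(o["time_s"],o["eef_pos"],"jig",(o["eef_pos"][:2]-J["t"])@J["R"],o["eef_rot"].round(3),o["q"].round(2),o["wrist_force"])
c=camera("top")
save("t3",cv2.resize(c["pixels"][125:215,175:325],(800,480),interpolation=cv2.INTER_CUBIC))
```

```text
11.0833 [0.45121868 0.13492036 0.13104367] jig [-0.12043599  0.14784069] [-0.     0.997  0.082  0.001] [0.04 0.07 1.95 0.   1.12 1.44] [-0.07752952 -0.036571    1.10046692]
```

View pics/t3.png

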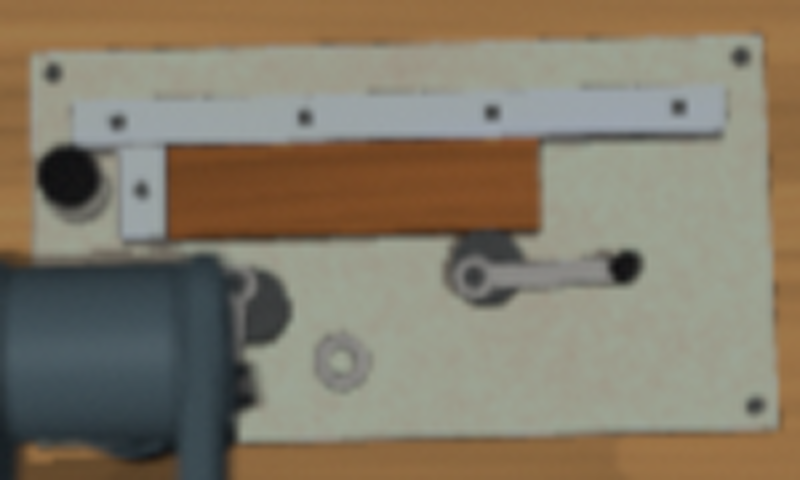

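The right lever now lies parallel to the fence, with its knob at (625,266) and the cam on the rail. The rail is still butted against the stop.

{"method": "carry_out", "body": {
  "plan": [
    [[0,0,-0.03,0,0,-0.1,0],[0,0,-0.06,0,0,-0.2,0],[0,0,-0.075,0,0,-0.25,0],[0,0,-0.08,0,0,-0.25,0],[0,0,-0.08,0,0,-0.25,0]]
  ]
}}

```text
time_s: 11.55
eef_pos: [0.4501, 0.133, 0.0495]
eef_rot: [-0.0, 0.999, -0.039, -0.001]
wrist_force: [0.6, -0.2, 1.8]
opening: -0.003
grasp_force: 0.0
```

```bash
python3 arc.py .105 174 262 20; python3 -c "
from h import *
o=get_obs();print(o['eef_pos'],o['eef_rot'])"
```

```text
call
[-0.0013 -0.0084] 0.0 phi 174.0 abs [0.4488 0.1246]
[-0.0035 -0.0158] 0.081 phi 178.6 abs [0.4466 0.1172]
[-0.005  -0.0234] 0.162 phi 183.3 abs [0.445  0.1096]
[-0.006  -0.0311] 0.243 phi 187.9 abs [0.4441 0.1019]
[-0.0063 -0.0388] 0.323 phi 192.5 abs [0.4438 0.0942]
call
[ 0.0003 -0.0077] 0.081 phi 197.2 abs [0.4441 0.0865]
[ 0.0012 -0.0154] 0.162 phi 201.8 abs [0.445  0.0788]
[ 0.0028 -0.023 ] 0.243 phi 206.4 abs [0.4465 0.0712]
[ 0.0049 -0.0305] 0.323 phi 211.1 abs [0.4487 0.0637]
[ 0.0076 -0.0377] 0.404 phi 215.7 abs [0.4514 0.0565]
call
[ 0.0033 -0.007 ] 0.081 phi 220.3 abs [0.4547 0.0495]
[ 0.0072 -0.0137] 0.162 phi 224.9 abs [0.4586 0.0428]
[ 0.0116 -0.0201] 0.243 phi 229.6 abs [0.463  0.0364]
[ 0.0165 -0.0261] 0.323 phi 234.2 abs [0.4679 0.0304]
[ 0.0218 -0.0317] 0.404 phi 238.8 abs [0.4732 0.0248]
call
[ 0.0058 -0.0051] 0.081 phi 243.5 abs [0.479  0.0197]
[ 0.012  -0.0098] 0.162 phi 248.1 abs [0.4852 0.0151]
[ 0.0185 -0.0139] 0.243 phi 252.7 abs [0.4918 0.0109]
[ 0.0254 -0.0175] 0.323 phi 257.4 abs [0.4986 0.0074]
[ 0.0325 -0.0205] 0.404 phi 262.0 abs [0.5058 0.0043]
[0.45008146 0.13299167 0.04952269] [-1.38301171e-04  9.99222099e-01 -3.94196469e-02 -1.12669567e-03]
```

{"method": "carry_out", "body": {
  "plan": [
    [[-0.001,-0.01,0,0,0,0,0],[-0.0035,-0.017,0,0,0,0.08,0],[-0.005,-0.025,0,0,0,0.16,0],[-0.006,-0.032,0,0,0,0.24,0],[-0.006,-0.04,0,0,0,0.32,0]]
  ]
}}

```text
time_s: 11.97
eef_pos: [0.4462, 0.092, 0.0523]
eef_rot: [0.0, 0.993, 0.122, 0.002]
wrist_force: [0.3, 1.1, -0.5]
opening: -0.004
grasp_force: 0.5
```

{"method": "carry_out", "body": {
  "plan": [
    [[0,-0.0075,0,0,0,0.08,0],[0.001,-0.0155,0,0,0,0.16,0],[0.003,-0.023,0,0,0,0.24,0],[0.005,-0.0305,0,0,0,0.32,0],[0.0075,-0.0375,0,0,0,0.4,0]]
  ]
}}

```text
time_s: 12.38
eef_pos: [0.4539, 0.0541, 0.0524]
eef_rot: [0.001, 0.949, 0.317, 0.002]
wrist_force: [1.3, 0.3, 1.1]
opening: 0.002
grasp_force: 0.4
```

{"method": "carry_out", "body": {
  "plan": [
    [[0.0035,-0.007,0,0,0,0.08,0],[0.007,-0.0135,0,0,0,0.16,0],[0.0115,-0.02,0,0,0,0.24,0],[0.0165,-0.026,0,0,0,0.32,0],[0.022,-0.0315,0,0,0,0.4,0]]
  ]
}}

```text
time_s: 12.8
eef_pos: [0.4757, 0.0226, 0.0524]
eef_rot: [0.001, 0.867, 0.499, 0.001]
wrist_force: [-1.6, 0.5, 0.0]
opening: 0.0
grasp_force: 0.5
```

{"method": "carry_out", "body": {
  "plan": [
    [[0.006,-0.005,0,0,0,0.08,0],[0.012,-0.01,0,0,0,0.16,0],[0.0185,-0.014,0,0,0,0.24,0],[0.0255,-0.0175,0,0,0,0.32,0],[0.0325,-0.0205,0,0,0,0.4,0]]
  ]
}}

```text
time_s: 13.22
eef_pos: [0.5082, 0.0019, 0.0524]
eef_rot: [0.001, 0.75, 0.661, 0.001]
wrist_force: [-1.1, 0.3, -0.1]
opening: 0.001
grasp_force: 0.5
```

{"method": "carry_out", "body": {
  "plan": [
    [[0.002,0,0,0,0,0.02,0],[0.004,0,0,0,0,0.04,0],[0.006,0,0,0,0,0.06,0],[0.008,0,0,0,0,0.06,0],[0.01,0,0,0,0,0.06,0]]
  ]
}}

```text
time_s: 13.63
eef_pos: [0.517, 0.0033, 0.0508]
eef_rot: [0.0, 0.732, 0.681, 0.0]
wrist_force: [-1.3, -1.2, 0.5]
opening: 0.002
grasp_force: 0.4
```

{"method": "carry_out", "body": {
  "plan": [
    [[0.001,0,0,0,0,0,0],[0.002,0,0,0,0,0,0],[0.003,0,0,0,0,0,0],[0.004,0,0,0,0,0,0],[0.005,0,0,0,0,0,0]]
  ]
}}

```text
time_s: 14.05
eef_pos: [0.5219, 0.0033, 0.0505]
eef_rot: [-0.0, 0.732, 0.681, -0.0]
wrist_force: [-0.8, -1.0, -0.5]
opening: -0.002
grasp_force: 0.5
```

{"method": "carry_out", "body": {
  "plan": [
    [[0.0005,0,0,0,0,0,0],[0.001,0,0,0,0,0,0],[0.002,0,0,0,0,0,0],[0.003,0,0,0,0,0,0],[0.004,0,0,0,0,0,0]]
  ]
}}

```text
time_s: 14.47
eef_pos: [0.5245, 0.0031, 0.0503]
eef_rot: [-0.001, 0.732, 0.681, -0.001]
wrist_force: [-9.6, -3.8, 6.4]
opening: 0.003
grasp_force: 4.8
```

{"method": "carry_out", "body": {
  "plan": [
    [[0.0005,0,0,0,0,0,0],[0.001,0,0,0,0,0,0],[0.0015,0,0,0,0,0,0],[0.002,0,0,0,0,0,0],[0.0025,0,0,0,0,0,0]]
  ]
}}

```text
time_s: 14.88
eef_pos: [0.5254, 0.0031, 0.0501]
eef_rot: [-0.002, 0.732, 0.681, -0.003]
wrist_force: [-14.4, -2.9, 9.9]
opening: -0.003
grasp_force: 7.2
```

The left lever is jammed at 14 N. I'll let go, then check the right one again with a push.

{"method": "carry_out", "body": {
  "plan": [
    [[-0.015,0,0,0,0,0,0],[-0.03,0,0,0,0,0,0],[-0.04,0,0,0,0,0,0],[-0.04,-0.03,0,0,0,0,0],[-0.04,-0.06,0,0,0,0,0]]
  ]
}}

```text
time_s: 15.3
eef_pos: [0.4882, -0.0561, 0.0507]
eef_rot: [0.0, 0.731, 0.683, 0.0]
wrist_force: [0.9, -0.4, -0.8]
opening: -0.002
grasp_force: 0.0
```

{"method": "carry_out", "body": {
  "plan": [
    [[0,-0.03,0,0,0,0,0],[0,-0.06,0,0,0,0,0],[0,-0.09,0,0,0,0,0],[0.012,-0.09,0,0,0,0,0],[0.025,-0.09,0,0,0,0,0]]
  ]
}}

```text
time_s: 15.72
eef_pos: [0.5139, -0.149, 0.0509]
eef_rot: [0.001, 0.733, 0.68, 0.0]
wrist_force: [0.5, 0.3, -0.8]
opening: 0.001
grasp_force: 0.0
```

{"method": "carry_out", "body": {
  "plan": [
    [[0.004,0,0,0,0,0,0],[0.008,0,0,0,0,0,0],[0.011,0,0,0,0,0,0],[0.014,0,0,0,0,0,0],[0.016,0,0,0,0,0,0]]
  ]
}}

```text
time_s: 16.13
eef_pos: [0.5285, -0.1462, 0.0503]
eef_rot: [-0.001, 0.732, 0.682, -0.001]
wrist_force: [-9.0, -2.8, 5.7]
opening: 0.004
grasp_force: 4.2
```

{"method": "carry_out", "body": {
  "plan": [
    [[0.0005,0,0,0,0,0,0],[0.001,0,0,0,0,0,0],[0.0015,0,0,0,0,0,0],[0.002,0,0,0,0,0,0],[0.002,0,0,0,0,0,0]]
  ]
}}

```text
time_s: 16.55
eef_pos: [0.5287, -0.1462, 0.0503]
eef_rot: [-0.002, 0.732, 0.682, -0.002]
wrist_force: [-10.6, -0.8, 7.6]
opening: -0.002
grasp_force: 5.6
```

{"method": "carry_out", "body": {
  "plan": [
    [[-0.015,0,0,0,0,0,0],[-0.035,0,0,0,0,0,0],[-0.05,0,0.03,0,0,0,0],[-0.06,0,0.07,0,0,0,0],[-0.06,-0.03,0.1,0,0,0,0]]
  ]
}}

```text
time_s: 16.97
eef_pos: [0.469, -0.1719, 0.1508]
eef_rot: [-0.002, 0.731, 0.683, 0.0]
wrist_force: [2.1, -0.7, 0.7]
opening: -0.001
grasp_force: 0.0
```

{"method": "carry_out", "body": {
  "plan": [
    [[-0.02,-0.035,0,0,0,0,0],[-0.04,-0.07,0,0,0,0,0],[-0.06,-0.1,0,0,0,0,0],[-0.07,-0.13,0,0,0,0,0],[-0.07,-0.15,0,0,0,0,0]]
  ]
}}

```text
time_s: 17.38
eef_pos: [0.3995, -0.3284, 0.1503]
eef_rot: [0.0, 0.733, 0.681, -0.0]
wrist_force: [0.1, 0.0, -0.3]
opening: 0.0
grasp_force: 0.0
```

Run:
```python
from h import *
c=camera("top")
save("t4",cv2.resize(c["pixels"][125:215,175:325],(800,480),interpolation=cv2.INTER_CUBIC))
```

```text
(no output)
```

View pics/t4.png

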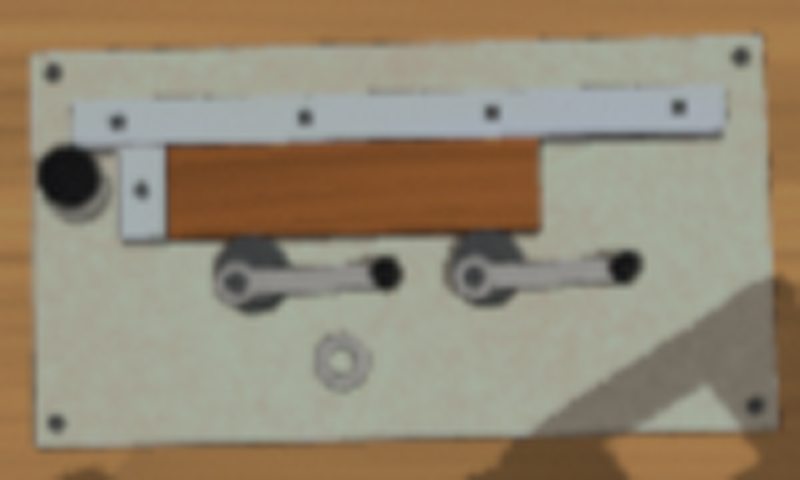

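The rail end is on the stop at (167,190) and the rail lies flat on the fence. Both levers are closed, with knobs at (386,272) and (625,266). The collar and jar have not moved, and the robot is clear.

```bash
python3 -c "
from h import *
print(hand_in())"
```

```text
the job is handed in; nothing more can be done
None
```

The rail is butted against the end stop and lies against the fence; both cam levers were then jammed on it (15 N right, 14 N left), nothing else in the jig moved, and the job is handed in.

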